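# Lock the reagent bottle away and confirm on the keypad

### The job

Of the two bottles beside the equipment, stand the short one gently upright inside the open white locking box, close the lid fully, and slide the bolt all the way through the lid's eye into its keeper. Then, on the hooded keypad, press the long bar key fully in and let it go, and after that press the round key fully in and let it go. Leave the other things standing on the bench where they are.

Things in the scene. Friction and masses are not known exactly. Their poses are not given: they have to be found in the camera images.
- short_bottle: short round clear reagent bottle with a blue screw cap, 46 mm diameter and 83 mm high (straight body up to 64 mm), 0.16 kg; origin: centre of its underside, z up. It and the tall bottle stand at the far left and far right of the work, either way round
- tall_bottle: bystander: slim tall bottle, 56 mm diameter, 159 mm high; origin: centre of its underside. Leave it.
- bench_timer: bystander: flat lab timer, 62x62x15 mm; origin: centre of its underside. Leave it.
- weighing_dish: bystander: shallow white dish, 70x70x15 mm; origin: centre of its underside. Leave it.
- safe: white steel locking box fixed to the bench, 190 (x) x 200 (y) mm; origin: bench level, 100 mm behind its front face, middle of its width (own coordinates, mm); -x is its front. Open well: inside x -44..84, y -94..94, floor z 6, rim z 108. In front of the well, x -100..-50, a ledge at z 87 carries the bolt
- safe_floor (a point): middle of the well's floor inside the box: x 20, y 0, z 6 mm in the box's own coordinates; axes as the box
- keeper (a point): middle of the fixed keeper block at the rod's axis, box x -73, y -62, z 106 mm (block y -72..-52, top z 119). The 12 mm rod runs along y through a guide barrel (y -12..16, top z 119), then the lid's eye (at y -34, once the lid is shut), then the keeper
- lid_hinge (a point): middle of the lid's hinge line (which runs along the box's y), at x 90, y 0, z 108 mm in the box's own coordinates; axes as the box, does not turn with the lid
- lid (a joint): lid angle, rad: 0 shut (lying on the rim), 1.57 upright, at most 1.75. Flat white plate, 142 mm from hinge to front edge, 200 wide, 8 thick (shut: z 108 to 116), hinged on the far rim; stays where it is left, about 5 N at its front edge moves it. A steel eye plate at y -34 stands 44 mm beyond its front edge, up to z 125 when shut
- lid_front (a point): middle of the lid's front edge, on its outer (upper when shut) face; turns with the lid
- bolt (a joint): bolt travel, m: 0 drawn back, 0.055 fully home in the keeper; it slides towards the box's own -y and needs about 2 to 3 N
- bolt_knob (a point): top centre of the bolt's upright round knob: 22 mm diameter, z 122 to 160 mm (18 mm diameter below); axes as the box; it slides with the bolt along the box's y, at box x -73, y +80 drawn back, +25 home
- keypad: white hooded console fixed to the bench, 108 (x) x 150 (y) x 206 mm high; origin: bench level, 3 mm behind its front face; -x is its front. Grey panel leans 28 degrees: normal (-0.469, 0, 0.883) in its axes. Hood above: underside z 200, front edge x 45, rear wall from x 89 mm: a tool pointing straight down cannot reach the keys, come in along the normal
- bar_key_top (a point): centre of the face of the long bar key (50 mm along y, 26 mm up the slope), at keypad x 37, y +38, z 84 mm (the left key); its z axis is the outward normal of the panel. Face 10 mm above the panel.
- round_key_top (a point): centre of the face of the round key (30 mm diameter), at keypad x 37, y -38, z 84 mm (the right key); its z axis is the outward normal. Face 10 mm above the panel.
- bar_key (a joint): bar key travel along the panel's normal, m: 0 out, 0.006 fully in (about 5 N); springs back
- round_key (a joint): round key travel, m: 0 out, 0.006 fully in (about 5 N); springs back
Not all that is in view belongs to the job. Leave any purple look-alike of the short_bottle alone.

How it is judged:
By the outcome, as a careful person would: the job done as asked, in the order asked, and still so for the second after the job is handed in, with the robot touching nothing.
It also fails if it takes over 72 s, if anything falls off the work surface, if the arm or the gripper's body presses on something with over 40 N, if the wrist force passes 120 N, or if a joint passes its speed limit or range.

### The arm

A 6-joint arm with a two-finger parallel gripper is mounted at the origin on a cart in front of the work surface, level with it; the furniture and walls round the work are solid. World frame = base frame: x ahead of the robot, y to its left, z up, the work surface at z = 0. Lengths are in m, angles in rad, forces in N, time in s.
With the tool pointing down it reaches from about 0.375 to 0.75 m from the base axis. Payload 9 kg.
Tool frame: the origin (TCP) lies between the finger pads, 19 mm behind the fingertips; this is the grasp point; z points along the fingers, y is the line along which they close (so a half turn about z gives the same grasp; the last joint's range is limited). The gripper opens to 85 mm and grips with 20 to 120 N. Pads are 22 mm wide; open, the fingers measure 114 mm over their backs; the gripper's body (76 mm by 85 mm) begins 54 mm behind the grasp point. The pads swing forward as they close: fully open they stand 13 mm farther back than shut.
Start: joints at [-1.533, 0.104, 0.097, 1.564, 0, 1.353], TCP at [0.152, -0.581, 0.25] pointing down, gripper open.
Joint ranges: [-2.99, 2.99], [-0.84, 1.86], [-1.1, 1.16], [-1.84, 2.11], [-1.51, 1.56], [-3.14, 3.14]. Speed limits (rad/s): [2.22, 2.22, 2.57, 3.14, 3.14, 3.14].

### API

Orientations are given as a unit quaternion [w, x, y, z].
In Python, from workcell import status, optics, order gives the robot as it stands.
- The arm moves only by the tool play_rows, never from a script. Its argument "plan" is text: rows parted by semicolons, each of 7 numbers parted by spaces: the opening, from 0 (shut) to 1 (fully open), then the shift along the tool's x, y, z scaled (see below), then the turn, a rotation vector about the tool's x, y, z scaled (see below). A call has 1 to 5 rows; each row shifts and turns the commanded pose from where the row before left it, along the tool's axes as they then stand; what a row does not reach is not made up. The controller multiplies each number of a shift by 0.025 m and each number of a turn by 6 degrees. A row lasts 1/12 s, in which the tool goes at most 41.7 mm and 7.16 degrees, less where a joint would pass 70% of its speed; a pose out of reach is approached as far as the arm can. A call with a number of a shift or a turn outside -1 to 1 is refused whole. A call with a gripper value outside its range is refused whole. The fingers move at their own pace and stop on an object; "squeeze" is the grip in N (left out, the last holds). Time passes only in rows, so rows that do not move let the fingers close. It gives the time, the measured TCP pose, the force, the opening and the grip force at its end, in the units of the state.
- status.sense(): the state, without advancing time (a new reading comes with each control period).
- optics.capture(name): name is "side" or "top" or "wrist"; returns a dict with "color" (400x640x3 uint8, red, green, blue), "intrinsics" (3x3 intrinsics, pixels), "position" and "rotation" of the camera in the world; the wrist camera has in their place "tool_from_camera" (4x4, takes a point from camera to tool coordinates, whose origin is the TCP and whose axes are the flange's). Camera axes: x right, y down, z forward; pixel columns grow to the right and rows downward; lengths in m; the calibration is good to about 2 mm. A picture is of the moment at which its call begins: read the wrist's pose just before it. There is no depth.
- order.sign_off(): hands the job in; it is judged then, once.
The state is a dict: "time": time; "joint_positions": joint angles; "qvel": joint speeds; "joint_efforts": joint torques, N m; "ee_pos": TCP position; "tool_rot": TCP orientation; "wrist_force": force on the tool from outside, world axes, zero at the start; "moment": the same for the moment, N m; "width": finger opening in m; "finger_force": force on a finger pad.
Only numpy, scipy, OpenCV 4.12 (cv2) and the standard library are available. Lean on these libraries where they do the work, as an engineer would, in place of code of your own. Each camera call takes 0.05 s, during which the arm holds its last target. There are 200 camera calls.

## Working session

There is one attempt and no reset: what is moved stays moved. The work goes in short steps, Python scripts to look and compute and a tool call to move; the robot and the scene stay as the last step left them, time stands still between calls to the robot, and variables do not carry over. Pictures are saved under pics/ and viewed, at most 12 in all, crops included, and the job is handed in when it is done.

Besides the shell and the picture viewer there is one more tool, called after "Request:" by a JSON object that holds its "method" and its "body". play_rows: Moves the arm, as the interface text tells. Shifts and turns lie within -1 to 1; 1 stands for 0.025 m of shift or 6 degrees of turn. Its arguments: {"type":"object","properties":{"plan":{"type":"string"},"squeeze":{"type":"number"}},"required":["plan"]}

```bash
mkdir -p pics; ls; python3 - <<'E'
from workcell import status, optics
import cv2,numpy as np
print(status.sense())
for n in("top","side"):
    c=optics.capture(n); cv2.imwrite(f"pics/{n}0.png",c["color"][:,:,::-1]); np.savez(f"pics/{n}0.npz",**c)
    print(n,c["intrinsics"],c["position"],c["rotation"])
E
```

```text
pics
{'time': 0.0, 'joint_positions': array([-1.53273580e+00,  1.04685657e-01,  9.64559291e-02,  1.56389683e+00,
        1.43177654e-05,  1.35311948e+00]), 'qvel': array([ 0.00050263,  0.00123051,  0.00048041,  0.00066148,  0.00032583,
       -0.00036166]), 'joint_efforts': array([ 1.18423806e-03, -5.56938708e+01,  5.03643680e+01,  1.71859207e-02,
       -2.39090923e-04,  2.53271674e-05]), 'ee_pos': array([ 0.15178993, -0.5801615 ,  0.24922296]), 'tool_rot': array([-6.61792300e-04,  9.91835714e-01,  1.27520487e-01,  6.67825028e-05]), 'wrist_force': array([ 0.31829595,  0.88432593, -0.3581688 ]), 'moment': array([-0.03552884, -0.00380164,  0.02326186]), 'finger_force': 0.0, 'width': 0.08555949215501424}
top [[461.96887168   0.         321.67983678]
 [  0.         461.96887168 200.13555808]
 [  0.           0.           1.        ]] [ 0.2655299  -0.02846956  1.82900932] [ 0.03941716 -0.70562318  0.70585975 -0.04800232]
side [[462.73643625   0.         319.00234634]
 [  0.         462.73643625 194.20064161]
 [  0.           0.           1.        ]] [ 0.21912935 -1.38869153  1.10693925] [-0.4554592   0.88362933 -0.09858997  0.04512361]
```

View pics/top0.png

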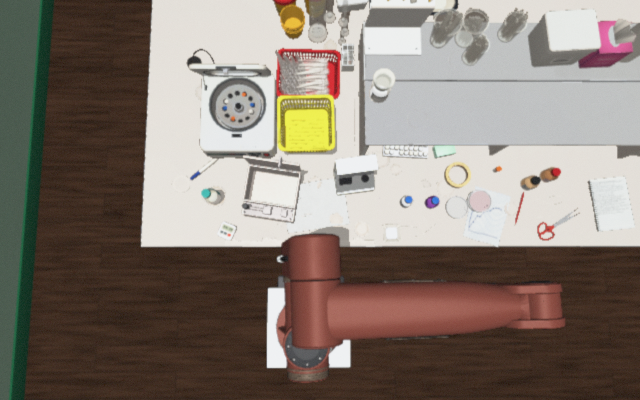

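View pics/side0.png

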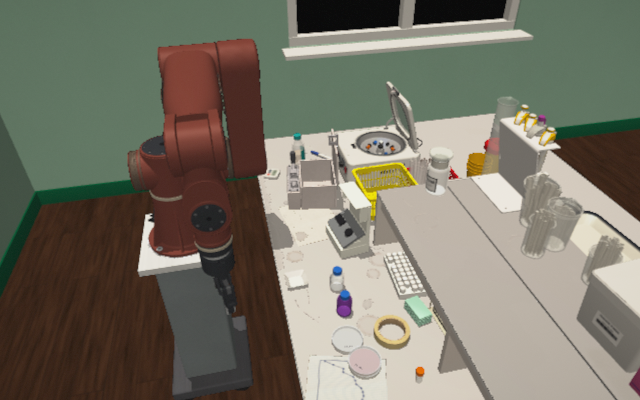

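The top view shows the safe near (271,190), the keypad near (355,175), the short blue-capped bottle at (407,201), the purple decoy at (432,202) and the tall bottle at (211,196). In the side view the short bottle is at (337,278), the safe at (315,180) and the keypad at (348,225).

```bash
cat > h.py <<'E'
import numpy as np,cv2
from scipy.spatial.transform import Rotation as R
def load(n):
    c=dict(np.load(f"pics/{n}.npz")); return c
def Rm(c):
    q=c["rotation"]; return R.from_quat(np.roll(q,-1)).as_matrix() if q.size==4 else q
def ray(c,uv):
    d=Rm(c)@np.linalg.inv(c["intrinsics"])@[uv[0],uv[1],1.]; return c["position"],d
def onplane(c,uv,z):
    p,d=ray(c,uv); return p+d*(z-p[2])/d[2]
def proj(c,P):
    q=c["intrinsics"]@Rm(c).T@(np.asarray(P,float)-c["position"]); return q[:2]/q[2]
def tri(c1,u1,c2,u2):
    p,d=ray(c1,u1);q,e=ray(c2,u2)
    s=np.linalg.lstsq(np.c_[d,-e],q-p,rcond=None)[0]; a=p+d*s[0];b=q+e*s[1]
    return (a+b)/2,np.linalg.norm(a-b)
E
python3 - <<'E'
from h import *
a=cv2.imread("pics/top0.png")[145:255,185:385]; cv2.imwrite("pics/t1.png",cv2.resize(a,None,fx=4,fy=4,interpolation=2))
a=cv2.imread("pics/side0.png")[125:305,255:405]; cv2.imwrite("pics/s1.png",cv2.resize(a,None,fx=3.3,fy=3.3,interpolation=2))
t=load("top0");s=load("side0"); print(onplane(t,(407,201),0.083))
for n in("top0","side0"):
    im=cv2.cvtColor(cv2.imread(f"pics/{n}.png"),cv2.COLOR_BGR2HSV)
    m=cv2.inRange(im,(100,130,60),(118,255,255))
    k,l,st,ce=cv2.connectedComponentsWithStats(m)
    for i in range(1,k):
        if st[i,4]>10: print(n,ce[i],st[i])
E
```

```text
[ 0.47945567 -0.37548088  0.083     ]
top0 [194.82352941 175.05882353] [191 172   8   7  17]
top0 [408.29032258 199.29032258] [406 197   6   6  31]
top0 [434.74358974 200.1025641 ] [432 197   7   7  39]
side0 [314.09090909 152.18181818] [311 151   7   3  11]
side0 [336.875      270.42857143] [333 267   9   8  56]
side0 [344.43661972 294.85915493] [340 290   9  10  71]
```

View pics/t1.png

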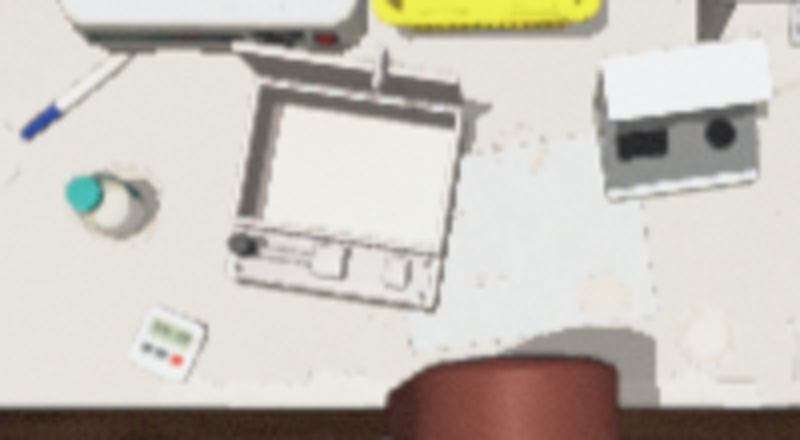

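View pics/s1.png

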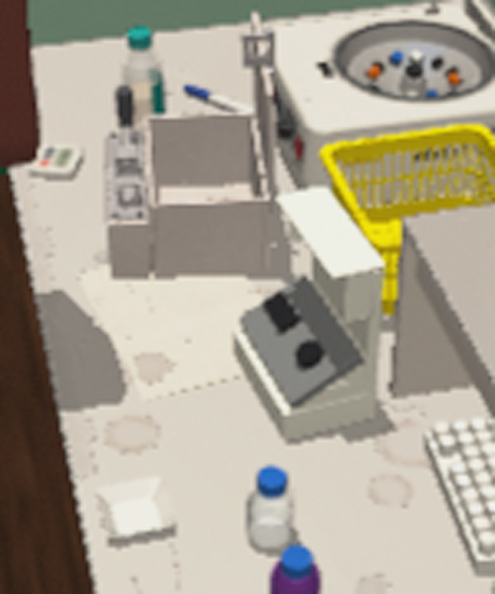

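The top crop shows the knob at crop (240,243), bar key (641,144), round key (720,133), safe front corners (232,282) and (435,308). The side crop confirms the lid is upright with its eye at the top, and that the short bottle is on the right beside the decoy.

```bash
python3 - <<'E'
from h import *
t=load("top0");s=load("side0")
T=lambda u,v:(185+(u+.5)/4-.5,145+(v+.5)/4-.5); S=lambda u,v:(255+(u+.5)/3.3-.5,125+(v+.5)/3.3-.5)
P=lambda n,p:print(n,np.round(p,4))
P("cap tri",np.r_[tri(t,(408.3,199.3),s,(336.9,270.4))])
P("purple",np.r_[tri(t,(434.7,200.1),s,(344.4,294.9))])
P("bar",np.r_[tri(t,T(641,144),s,S(281,312))]); P("bar84",onplane(t,T(641,144),.084)); P("round",np.r_[tri(t,T(720,133),s,S(309,354))]);P("round84",onplane(t,T(720,133),.084))
P("knob160",onplane(t,T(240,243),.16)); P("knobtri",np.r_[tri(t,T(240,243),s,S(124,90))])
P("FR",onplane(t,T(435,308),.087));P("FL",onplane(t,T(232,282),.087));
P("wellRB",onplane(t,T(462,107),.108));P("wellLB",onplane(t,T(258,80),.108))
P("kpFL",onplane(t,T(608,198),.05));P("kpFR",onplane(t,T(758,180),.05))
P("hoodFL",onplane(t,T(608,122),.206));P("hoodFR",onplane(t,T(770,98),.206));P("hoodBL",onplane(t,T(602,60),.206));P("hoodBR",onplane(t,T(768,41),.206))
E
```

```text
cap tri [ 4.875e-01 -3.830e-01  7.100e-02  1.000e-04]
purple [ 0.4846 -0.485   0.0699  0.    ]
bar [ 5.599e-01 -1.394e-01  7.310e-02  4.000e-04]
bar84 [ 0.5578 -0.1387  0.084 ]
round [ 5.703e-01 -2.156e-01  7.450e-02  2.000e-04]
round84 [ 0.5686 -0.2146  0.084 ]
knob160 [0.4538 0.2307 0.16  ]
knobtri [0.4548 0.2317 0.1535 0.0005]
FR [0.4003 0.0572 0.087 ]
FL [0.425  0.2489 0.087 ]
wellRB [0.5891 0.0319 0.108 ]
wellLB [0.6148 0.2248 0.108 ]
kpFL [ 0.5103 -0.1084  0.05  ]
kpFR [ 0.5281 -0.2547  0.05  ]
hoodFL [ 0.5572 -0.1017  0.206 ]
hoodFR [ 0.5792 -0.2467  0.206 ]
hoodBL [ 0.6135 -0.0966  0.206 ]
hoodBR [ 0.6311 -0.2457  0.206 ]
```

```bash
cat >> h.py <<'E'
def down(yaw,tilt=0):  # tool z down, tool x at heading yaw (deg); tilt: z leans towards +x heading
    return R.from_euler('z',yaw,degrees=True)*R.from_euler('y',180-tilt,degrees=True)*R.from_euler('z',180,degrees=True)
def cur():
    from workcell import status
    s=status.sense(); return s,np.array(s["ee_pos"]),R.from_quat(np.roll(s["tool_rot"],-1))
def rows(target,Rt=None,n=None,start=None):
    """print per-row tool shift/turn (scaled) from the pose now"""
    s,p,r=cur() if start is None else (None,)+start
    Rt=Rt or r; d=np.asarray(target)-p; w=(r.inv()*Rt).as_rotvec(degrees=True)
    n=n or int(np.ceil(max(np.abs(r.inv().apply(d)).max()/.023,np.abs(w).max()/5.8,1)))
    t=w/n/6; print("n",n,"turn",np.round(t,3),"totalturn",np.round(w,1))
    if np.abs(w).max()<.3: print("shift",np.round(r.inv().apply(d)/n/.025,3))
    else:
        for i in range(n):
            ri=r*R.from_rotvec(w*i/n,degrees=True); print(np.round(ri.inv().apply(d)/n/.025,2))
    return np.asarray(target),Rt
def snap(name):
    from workcell import optics
    s,p,r=cur(); c=optics.capture("wrist"); T=c["tool_from_camera"]
    d=dict(color=c["color"],intrinsics=c["intrinsics"],position=p+r.apply(T[:3,3]),rotation=r.as_matrix()@T[:3,:3])
    np.savez(f"pics/{name}.npz",**d); cv2.imwrite(f"pics/{name}.png",c["color"][:,:,::-1]); return d
E
python3 - <<'E'
from h import *
s,p,r=cur(); print(r.as_matrix().round(3)); print(down(14.66).as_matrix().round(3), down(0,28).as_matrix().round(3))
from workcell import optics
c=optics.capture("wrist"); print(c["tool_from_camera"],c["intrinsics"])
rows([.44,-.38,.30],down(0))
E
```

```text
[[ 0.967  0.253 -0.   ]
 [ 0.253 -0.967  0.001]
 [ 0.    -0.001 -1.   ]]
[[ 0.967  0.253  0.   ]
 [ 0.253 -0.967  0.   ]
 [ 0.     0.    -1.   ]] [[ 0.883  0.     0.469]
 [ 0.    -1.     0.   ]
 [ 0.469  0.    -0.883]]
[[-1.43434131e-03 -9.45406969e-01 -3.25888948e-01  8.62475629e-02]
 [ 9.99998535e-01 -1.05150423e-03 -1.35088896e-03  4.72334966e-04]
 [ 9.34466230e-04 -3.25890408e-01  9.45407092e-01 -1.24888312e-01]
 [ 0.00000000e+00  0.00000000e+00  0.00000000e+00  1.00000000e+00]] [[282.88283257   0.         321.48602794]
 [  0.         282.88283257 197.46094013]
 [  0.           0.           1.        ]]
n 15 turn [-0.001 -0.     0.163] totalturn [-0.1 -0.  14.7]
[ 0.88 -0.32 -0.13]
[ 0.87 -0.34 -0.13]
[ 0.87 -0.35 -0.13]
[ 0.86 -0.37 -0.13]
[ 0.85 -0.38 -0.13]
[ 0.85 -0.4  -0.13]
[ 0.84 -0.41 -0.13]
[ 0.83 -0.42 -0.13]
[ 0.83 -0.44 -0.13]
[ 0.82 -0.45 -0.13]
[ 0.81 -0.47 -0.13]
[ 0.8  -0.48 -0.13]
[ 0.79 -0.49 -0.13]
[ 0.79 -0.51 -0.13]
[ 0.78 -0.52 -0.13]
```

Request:
{"method": "play_rows", "body": {"plan": "1 0.88 -0.32 -0.13 0 0 0.16;1 0.87 -0.34 -0.13 0 0 0.16;1 0.87 -0.35 -0.13 0 0 0.16;1 0.86 -0.37 -0.13 0 0 0.16;1 0.85 -0.38 -0.13 0 0 0.16", "squeeze": 40}}

```text
time: 0.57
ee_pos: [0.2485, -0.5129, 0.2661]
tool_rot: [-0.0, 0.996, 0.085, -0.0]
wrist_force: [-0.3, -0.0, -0.7]
width: 0.0855
finger_force: 0.0
```

Request:
{"method": "play_rows", "body": {"plan": "1 0.85 -0.4 -0.13 0 0 0.16;1 0.84 -0.41 -0.13 0 0 0.16;1 0.83 -0.42 -0.13 0 0 0.16;1 0.83 -0.44 -0.13 0 0 0.16;1 0.82 -0.45 -0.13 0 0 0.16"}}

```text
time: 0.98
ee_pos: [0.3445, -0.4459, 0.2825]
tool_rot: [-0.0, 0.999, 0.044, -0.0]
wrist_force: [0.5, -1.1, 0.6]
width: 0.0854
finger_force: 0.0
```

Request:
{"method": "play_rows", "body": {"plan": "1 0.81 -0.47 -0.13 0 0 0.16;1 0.80 -0.48 -0.13 0 0 0.16;1 0.79 -0.49 -0.13 0 0 0.16;1 0.79 -0.51 -0.13 0 0 0.16;1 0.78 -0.52 -0.13 0 0 0.16"}}

```text
time: 1.4
ee_pos: [0.4403, -0.3788, 0.2987]
tool_rot: [-0.0, 1.0, 0.002, -0.0]
wrist_force: [0.4, -0.3, 0.0]
width: 0.0854
finger_force: 0.0
```

Request:
{"method": "play_rows", "body": {"plan": "1 0 0 0 0 0 0;1 0 0 0 0 0 0;1 0 0 0 0 0 0"}}

```text
time: 1.65
ee_pos: [0.4391, -0.3799, 0.2984]
tool_rot: [-0.0, 1.0, 0.002, -0.0]
wrist_force: [0.3, 0.1, -0.2]
width: 0.0852
finger_force: 0.0
```

```bash
python3 - <<'E'
from h import *
d=snap("w1"); s,p,r=cur(); print(p,r.as_euler('xyz',degrees=True),s["joint_positions"],proj(d,[.4875,-.383,.083]))
im=cv2.cvtColor(cv2.imread("pics/w1.png"),cv2.COLOR_BGR2HSV)
m=cv2.inRange(im,(100,130,60),(120,255,255))
k,l,st,ce=cv2.connectedComponentsWithStats(m)
for i in range(1,k):
    if st[i,4]>60: print(ce[i],st[i],onplane(d,ce[i],.081))
E
```

```text
[ 0.43882185 -0.38008655  0.29837331] [-1.79987295e+02  3.11725341e-02  2.39800508e-01] [-9.38777214e-01  6.21683796e-02  1.41391766e-01  1.65051875e+00
 -3.10062588e-04  2.19863027e+00] [324.76056549 133.72371206]
[324.6761658  131.58290155] [314 121  22  23 386] [ 0.48976574 -0.3829027   0.081     ]
[410.55036855 134.75184275] [400 124  22  23 407] [ 0.48645124 -0.4849797   0.081     ]
```

View pics/w1.png

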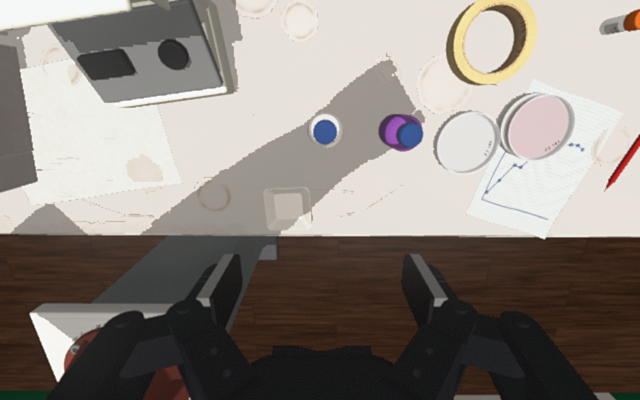

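The wrist view shows the blue cap at (325,132), the purple decoy at (402,132), the dish at (288,206), bar key at (107,64) and round key at (174,54). The bottle sits at about (0.489, -0.383).

Request:
{"method": "play_rows", "body": {"plan": "1 0.5 0.03 0 0 0 0;1 0.5 0.03 0.5 0 0 0;1 0.5 0.03 1 0 0 0;1 0.5 0.03 1 0 0 0;1 0 0 1 0 0 0"}}

```text
time: 2.12
ee_pos: [0.49, -0.3833, 0.2099]
tool_rot: [0.0, 1.0, 0.002, 0.0]
wrist_force: [0.3, -0.2, -0.2]
width: 0.0854
finger_force: 0.0
```

Request:
{"method": "play_rows", "body": {"plan": "1 0 0 1 0 0 0;1 0 0 1 0 0 0;1 0 0 1 0 0 0;1 0 0 1 0 0 0;1 0 0 1 0 0 0"}}

```text
time: 2.53
ee_pos: [0.4883, -0.3832, 0.0849]
tool_rot: [-0.0, 1.0, 0.002, -0.0]
wrist_force: [-0.2, 0.9, -0.7]
width: 0.0853
finger_force: 0.0
```

Request:
{"method": "play_rows", "body": {"plan": "1 0 0 0.6 0 0 0;1 0 0 0.5 0 0 0;1 0 0 0.4 0 0 0;1 0 0 0 0 0 0;1 0 0 0 0 0 0"}}

```text
time: 2.95
ee_pos: [0.4892, -0.3828, 0.049]
tool_rot: [0.0, 1.0, 0.002, -0.0]
wrist_force: [0.6, -0.0, 0.0]
width: 0.0852
finger_force: 0.0
```

Request:
{"method": "play_rows", "body": {"plan": "0.3 0 0 0 0 0 0;0.3 0 0 0 0 0 0;0.3 0 0 0 0 0 0;0.3 0 0 0 0 0 0;0.3 0 0 0 0 0 0", "squeeze": 30}}

```text
time: 3.37
ee_pos: [0.4899, -0.383, 0.05]
tool_rot: [0.001, 1.0, 0.002, 0.0]
wrist_force: [-0.5, 1.3, 6.1]
width: 0.0445
finger_force: 30.7
```

```bash
python3 - <<'E'
from h import *
d=load("w1")
for n,uv in(("bar",(107,64)),("round",(174,54))): print(n,onplane(d,uv,.084))
im=cv2.imread("pics/w1.png")[20:110,60:230]; g=im.max(axis=2)
k,l,st,ce=cv2.connectedComponentsWithStats((g<55).astype(np.uint8))
for i in range(1,k):
    if st[i,4]>60: print(ce[i]+[60,20],st[i],onplane(d,ce[i]+[60,20],.084))
E
```

```text
bar [ 0.56146728 -0.14468274  0.084     ]
round [ 0.57154644 -0.2195241   0.084     ]
[173.06461538  54.06461538] [ 99  19  30  30 650] [ 0.57148019 -0.21850251  0.084     ]
[118.53964758  61.2753304 ] [ 29  29  46  27 454] [ 0.56421043 -0.15791694  0.084     ]
```

Request:
{"method": "play_rows", "body": {"plan": "0.3 0 0 -0.3 0 0 0;0.3 0 0 -0.7 0 0 0;0.3 0 0 -1 0 0 0;0.3 0 0 -1 0 0 0;0.3 0 0 -1 0 0 0"}}

```text
time: 3.78
ee_pos: [0.4892, -0.3822, 0.15]
tool_rot: [-0.0, 1.0, 0.002, -0.0]
wrist_force: [0.3, -0.1, -0.6]
width: 0.0447
finger_force: 31.1
```

Request:
{"method": "play_rows", "body": {"plan": "0.3 0 0 -1 0 0 0;0.3 0 0 -1 0 0 0;0.3 0 0 -1 0 0 0;0.3 0 0 -1 0 0 0;0.3 0 0 -1 0 0 0"}}

```text
time: 4.2
ee_pos: [0.4892, -0.3821, 0.2753]
tool_rot: [0.0, 1.0, 0.002, -0.0]
wrist_force: [-0.1, 0.0, -0.9]
width: 0.0448
finger_force: 31.1
```

Request:
{"method": "play_rows", "body": {"plan": "0.3 0 0 -0.8 0 0 0;0.3 0 0 -0.5 0 0 0;0.3 0 0 0 0 0 0"}}

```text
time: 4.45
ee_pos: [0.49, -0.3831, 0.31]
tool_rot: [0.002, 1.0, 0.002, 0.002]
wrist_force: [0.3, -0.3, -0.6]
width: 0.0444
finger_force: 31.1
```

```bash
python3 - <<'E'
from h import *
s,p,r=cur(); print(p,s["width"],s["finger_force"],s["wrist_force"]); rows([.44,.14,.31],down(-7.5))
E
```

```text
[ 0.49002089 -0.38308642  0.31000694] 0.04444631409016836 31.1354388599284 [ 0.29058898 -0.28318773 -0.55085065]
n 23 turn [ 0.001 -0.001  0.056] totalturn [ 0.2 -0.2  7.8]
[-0.08 -0.91 -0.  ]
[-0.09 -0.91 -0.  ]
[-0.09 -0.91 -0.  ]
[-0.1  -0.91 -0.  ]
[-0.1  -0.91 -0.  ]
[-0.11 -0.91 -0.  ]
[-0.11 -0.91 -0.  ]
[-0.12 -0.91 -0.  ]
[-0.13 -0.91 -0.  ]
[-0.13 -0.9  -0.  ]
[-0.14 -0.9  -0.  ]
[-0.14 -0.9  -0.  ]
[-0.15 -0.9  -0.  ]
[-0.15 -0.9  -0.  ]
[-0.16 -0.9  -0.  ]
[-0.16 -0.9  -0.  ]
[-0.17 -0.9  -0.  ]
[-0.17 -0.9  -0.  ]
[-0.18 -0.9  -0.  ]
[-0.18 -0.9  -0.  ]
[-0.19 -0.89 -0.  ]
[-0.19 -0.89 -0.  ]
[-0.2  -0.89 -0.  ]
```

Request:
{"method": "play_rows", "body": {"plan": "0.3 -0.05 -0.5 0 0 0 0.06;0.3 -0.09 -0.9 0 0 0 0.06;0.3 -0.09 -0.91 0 0 0 0.06;0.3 -0.1 -0.91 0 0 0 0.06;0.3 -0.1 -0.91 0 0 0 0.06"}}

```text
time: 4.87
ee_pos: [0.4791, -0.2778, 0.305]
tool_rot: [-0.001, 1.0, -0.014, -0.001]
wrist_force: [0.2, -0.1, 0.2]
width: 0.0449
finger_force: 31.1
```

Request:
{"method": "play_rows", "body": {"plan": "0.3 -0.11 -0.91 0 0 0 0.06;0.3 -0.11 -0.91 0 0 0 0.06;0.3 -0.12 -0.91 0 0 0 0.06;0.3 -0.12 -0.91 0 0 0 0.06;0.3 -0.13 -0.9 0 0 0 0.06"}}

```text
time: 5.28
ee_pos: [0.4688, -0.1638, 0.3051]
tool_rot: [-0.0, 1.0, -0.029, -0.001]
wrist_force: [-0.3, -0.2, -1.8]
width: 0.0448
finger_force: 31.1
```

Request:
{"method": "play_rows", "body": {"plan": "0.3 -0.14 -0.9 0 0 0 0.06;0.3 -0.14 -0.9 0 0 0 0.06;0.3 -0.15 -0.9 0 0 0 0.06;0.3 -0.15 -0.9 0 0 0 0.06;0.3 -0.16 -0.9 0 0 0 0.06"}}

```text
time: 5.7
ee_pos: [0.4583, -0.0504, 0.3052]
tool_rot: [-0.0, 0.999, -0.045, -0.001]
wrist_force: [0.7, 0.8, -0.6]
width: 0.0449
finger_force: 31.1
```

Request:
{"method": "play_rows", "body": {"plan": "0.3 -0.16 -0.9 0 0 0 0.06;0.3 -0.17 -0.9 0 0 0 0.06;0.3 -0.17 -0.9 0 0 0 0.06;0.3 -0.18 -0.9 0 0 0 0.06;0.3 -0.18 -0.9 0 0 0 0.06"}}

```text
time: 6.12
ee_pos: [0.4484, 0.0637, 0.3052]
tool_rot: [0.0, 0.998, -0.061, -0.001]
wrist_force: [1.2, 1.2, -1.5]
width: 0.0447
finger_force: 31.1
```

Request:
{"method": "play_rows", "body": {"plan": "0.3 -0.19 -0.89 0 0 0 0.06;0.3 -0.19 -0.89 0 0 0 0.06;0.3 -0.2 -0.89 0 0 0 0;0.3 -0.1 -0.4 0 0 0 0;0.3 0 0 0 0 0 0"}}

```text
time: 6.53
ee_pos: [0.4363, 0.1011, 0.3069]
tool_rot: [-0.016, 0.999, -0.043, 0.001]
wrist_force: [-0.1, 0.2, -1.2]
width: 0.0447
finger_force: 31.1
```

```bash
python3 - <<'E'
from h import *
d=snap("w2"); s,p,r=cur(); print(p,r.as_euler('xyz',degrees=True),s["joint_positions"])
yw=np.radians(-7.5); o=np.array([.5122,.14,0]); B=lambda x,y,z:o+R.from_euler('z',yw).apply([x/1e3,y/1e3,z/1e3])
for q in([-73,80,160],[-100,100,87],[-100,-100,87],[90,100,108],[90,-100,108],[84,94,6],[84,-94,6]): print(q,proj(d,B(*q)).round(1))
E
```

```text
[0.4366281  0.10062341 0.30688293] [-1.78205903e+02  7.76158120e-03 -4.97977578e+00] [-0.08777097 -0.34430405 -0.21440201  1.70086069  0.03131278  3.14073474]
[-73, 80, 160] [200.7 186.6]
[-100, 100, 87] [212.  189.4]
[-100, -100, 87] [366.7 197.4]
[90, 100, 108] [187.9  15.4]
[90, -100, 108] [387.5  23.6]
[84, 94, 6] [228.9  42. ]
[84, -94, 6] [368.2  47.9]
```

View pics/w2.png

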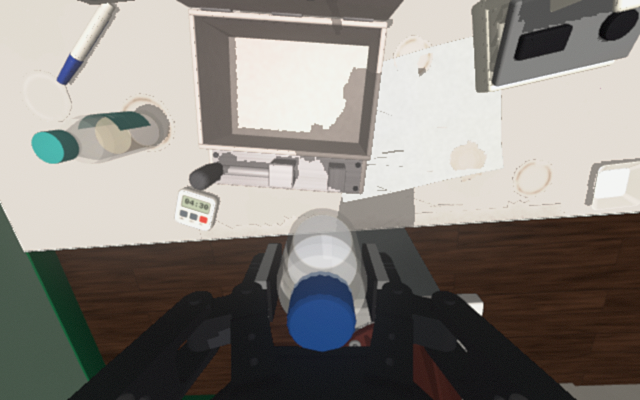

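The view shows the well at (285,85), knob top at (197,183), tall bottle at (95,140) and the short bottle held upright. Joint 6 has reached its stop, so I'll turn the grasp half round.

```bash
python3 - <<'E'
from h import *
d=load("w2")
for n,uv,z in(("knob",(197,183),.16),("FR",(365,193),.087),("FL",(213,187),.087),("RR",(386,20),.108),("RL",(192,12),.108),("bar",(544,41),.084),("round",(620,25),.084)): print(n,onplane(d,uv,z).round(4))
s,p,r=cur(); w=(r.inv()*down(90)).as_rotvec(degrees=True); print(w); w=(down(90).inv()*down(172.5)).as_rotvec(degrees=True); print(w)
E
```

```text
knob [0.4543 0.2318 0.16  ]
FR [0.4061 0.0558 0.087 ]
FL [0.4292 0.2502 0.087 ]
RR [0.5916 0.0305 0.108 ]
RL [0.617  0.2225 0.108 ]
bar [ 0.5613 -0.1406  0.084 ]
round [ 0.5692 -0.2153  0.084 ]
[ -1.36953157  -1.48113793 -94.9713488 ]
[ 1.01033361e-14  1.39768458e-30 -8.25000000e+01]
```

Request:
{"method": "play_rows", "body": {"plan": "0.3 0 0 0 0 -0.01 -0.4;0.3 0 0 0 -0.01 -0.01 -0.8;0.3 0 0 0 -0.02 -0.02 -1;0.3 0 0 0 -0.02 -0.02 -1;0.3 0 0 0 -0.02 -0.02 -1"}}

```text
time: 7.0
ee_pos: [0.437, 0.1, 0.3068]
tool_rot: [-0.011, 0.984, 0.178, -0.0]
wrist_force: [-0.0, -0.2, -1.3]
width: 0.0448
finger_force: 31.1
```

Request:
{"method": "play_rows", "body": {"plan": "0.3 0 0 0 -0.01 -0.02 -1;0.3 0 0 0 -0.01 -0.02 -1;0.3 0 0 0 -0.01 -0.02 -1;0.3 0 0 0 -0.01 -0.02 -1;0.3 0 0 0 -0.01 -0.01 -1"}}

```text
time: 7.42
ee_pos: [0.437, 0.1001, 0.3068]
tool_rot: [-0.008, 0.905, 0.426, -0.001]
wrist_force: [0.7, -0.4, -1.5]
width: 0.0445
finger_force: 31.1
```

Request:
{"method": "play_rows", "body": {"plan": "0.3 0 0 0 -0.02 -0.02 -1;0.3 0 0 0 -0.02 -0.02 -1;0.3 0 0 0 -0.02 -0.02 -1;0.3 0 0 0 -0.02 -0.02 -1;0.3 0 0 0 -0.02 -0.02 -1"}}

```text
time: 7.83
ee_pos: [0.437, 0.1001, 0.3068]
tool_rot: [-0.001, 0.763, 0.646, -0.002]
wrist_force: [0.4, 0.4, -1.7]
width: 0.045
finger_force: 31.1
```

Request:
{"method": "play_rows", "body": {"plan": "0.3 0 0 0 0 0 -1;0.3 0 0 0 0 0 -1;0.3 0 0 0 0 0 -1;0.3 0 0 0 0 0 -1;0.3 0 0 0 0 0 -1"}}

```text
time: 8.25
ee_pos: [0.437, 0.1001, 0.3069]
tool_rot: [-0.002, 0.57, 0.821, -0.001]
wrist_force: [-0.2, -0.5, -1.8]
width: 0.0448
finger_force: 31.1
```

Request:
{"method": "play_rows", "body": {"plan": "0.3 0 0 0 0 0 -1;0.3 0 0 0 0 0 -1;0.3 0 0 0 0 0 -1;0.3 0 0 0 0 0 -1;0.3 0 0 0 0 0 -1"}}

```text
time: 8.67
ee_pos: [0.437, 0.1001, 0.3068]
tool_rot: [-0.002, 0.338, 0.941, -0.001]
wrist_force: [0.1, -0.0, -1.7]
width: 0.0447
finger_force: 31.2
```

Request:
{"method": "play_rows", "body": {"plan": "0.3 0 0 0 0 0 -1;0.3 0 0 0 0 0 -1;0.3 0 0 0 0 0 -1;0.3 0 0 0 0 0 -1;0.3 0 0 0 0 0 -1"}}

```text
time: 9.08
ee_pos: [0.437, 0.1001, 0.3068]
tool_rot: [-0.002, 0.083, 0.997, -0.0]
wrist_force: [0.4, -0.5, -1.1]
width: 0.0448
finger_force: 31.1
```

```bash
cat >> h.py <<'E'
oB=np.array([.5150,.1405,0]); yB=-7.3
oK=None
def B(x,y,z): return oB+R.from_euler('z',yB,degrees=True).apply([x/1e3,y/1e3,z/1e3])
E
python3 - <<'E'
from h import *
s,p,r=cur(); print(p,r.as_euler('xyz',degrees=True),s["joint_positions"]);
t=rows(np.r_[B(12,0,0)[:2],.305],down(180+yB))
E
```

```text
[0.43697201 0.10006292 0.3068346 ] [-179.93398491   -0.23649837  170.46963798] [-6.76889708e-02 -3.30230418e-01 -2.03073145e-01  1.70217468e+00
 -7.40056709e-04  9.86464093e-02]
n 4 turn [-0.003 -0.01  -0.093] totalturn [-0.1 -0.2 -2.2]
[-0.82  0.53  0.01]
[-0.83  0.52  0.02]
[-0.83  0.52  0.02]
[-0.84  0.51  0.02]
```

Request:
{"method": "play_rows", "body": {"plan": "0.3 -0.82 0.53 0.02 0 0 -0.09;0.3 -0.83 0.52 0.02 0 0 -0.09;0.3 -0.83 0.52 0.02 0 0 -0.09;0.3 -0.84 0.51 0.02 0 0 -0.09;0.3 0 0 0 0 0 0"}}

```text
time: 9.5
ee_pos: [0.5295, 0.1394, 0.3023]
tool_rot: [-0.003, 0.066, 0.998, -0.0]
wrist_force: [1.2, 0.0, -1.7]
width: 0.0446
finger_force: 31.2
```

Request:
{"method": "play_rows", "body": {"plan": "0.3 0 0 0.5 0 0 0;0.3 0 0 1 0 0 0;0.3 0 0 1 0 0 0;0.3 0 0 0.5 0 0 0;0.3 0 0 0 0 0 0"}}

```text
time: 9.92
ee_pos: [0.525, 0.1387, 0.2264]
tool_rot: [-0.005, 0.067, 0.998, -0.001]
wrist_force: [0.3, 0.3, -1.0]
width: 0.045
finger_force: 31.2
```

```bash
python3 - <<'E'
from h import *
d=snap("w3"); s,p,r=cur(); print(p,r.as_euler('xyz',degrees=True))
for q in([-73,80,160],[84,94,108],[84,-94,108],[-100,100,87],[-100,-100,87],[90,-100,108],[90,100,108]): print(q,proj(d,B(*q)).round(1))
E
```

```text
[0.52567665 0.13885636 0.22864213] [-179.93238574   -0.37209457  172.37807694]
[-73, 80, 160] [445.8  98.4]
[84, 94, 108] [417.  266.7]
[84, -94, 108] [227.6 267.9]
[-100, 100, 87] [437.8  65.9]
[-100, -100, 87] [204.1  67.7]
[90, -100, 108] [222.3 273.1]
[90, 100, 108] [422.5 271.9]
```

View pics/w3.png

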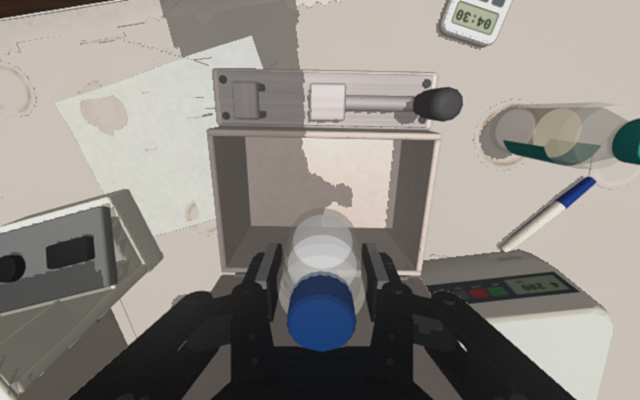

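The view shows the well with rim corners near (208,130) and (440,135), knob top at (444,104), and the bottle hanging centrally over the well. Lowering it.

Request:
{"method": "play_rows", "body": {"plan": "0.3 -0.1 0 0.5 0 0 0;0.3 -0.1 0 1 0 0 0;0.3 0 0 1 0 0 0;0.3 0 0 1 0 0 0;0.3 0 0 1 0 0 0"}}

```text
time: 10.38
ee_pos: [0.532, 0.1386, 0.1171]
tool_rot: [-0.001, 0.066, 0.998, -0.0]
wrist_force: [0.6, 0.3, -1.0]
width: 0.0445
finger_force: 31.3
```

Request:
{"method": "play_rows", "body": {"plan": "0.3 0 0 0.8 0 0 0;0.3 0 0 0.5 0 0 0;0.3 0 0 0.4 0 0 0;0.3 0 0 0.2 0 0 0;0.3 0 0 0 0 0 0"}}

```text
time: 10.8
ee_pos: [0.5308, 0.1387, 0.0694]
tool_rot: [-0.002, 0.066, 0.998, -0.0]
wrist_force: [-0.6, -0.2, -1.3]
width: 0.0445
finger_force: 31.2
```

Request:
{"method": "play_rows", "body": {"plan": "0.3 0 0 0 0 0 0"}}

```text
time: 10.88
ee_pos: [0.5314, 0.1388, 0.0706]
tool_rot: [-0.001, 0.066, 0.998, -0.0]
wrist_force: [0.0, -0.3, -2.0]
width: 0.0447
finger_force: 31.2
```

Request:
{"method": "play_rows", "body": {"plan": "0.3 0 0 0.2 0 0 0;0.3 0 0 0.15 0 0 0;0.3 0 0 0.08 0 0 0;0.3 0 0 0 0 0 0;0.3 0 0 0 0 0 0"}}

```text
time: 11.3
ee_pos: [0.5306, 0.1388, 0.0588]
tool_rot: [-0.002, 0.066, 0.998, -0.0]
wrist_force: [-0.1, -0.1, -1.0]
width: 0.0448
finger_force: 31.2
```

Request:
{"method": "play_rows", "body": {"plan": "0.3 0 0 0.04 0 0 0;0.3 0 0 0.04 0 0 0;0.3 0 0 0 0 0 0"}}

```text
time: 11.55
ee_pos: [0.5306, 0.1388, 0.0567]
tool_rot: [-0.002, 0.066, 0.998, -0.0]
wrist_force: [-0.8, -0.0, -1.0]
width: 0.0445
finger_force: 31.2
```

Request:
{"method": "play_rows", "body": {"plan": "0.3 0 0 0.03 0 0 0;0.3 0 0 0.03 0 0 0;0.3 0 0 0 0 0 0"}}

```text
time: 11.8
ee_pos: [0.531, 0.1388, 0.056]
tool_rot: [-0.002, 0.066, 0.998, -0.0]
wrist_force: [-2.2, -0.6, 4.2]
width: 0.0446
finger_force: 31.8
```

Request:
{"method": "play_rows", "body": {"plan": "0.3 0 0 0.02 0 0 0;0.3 0 0 0.02 0 0 0;0.3 0 0 0 0 0 0"}}

```text
time: 12.05
ee_pos: [0.5313, 0.1388, 0.056]
tool_rot: [-0.001, 0.066, 0.998, -0.0]
wrist_force: [-4.0, -1.0, 11.4]
width: 0.0449
finger_force: 32.5
```

Request:
{"method": "play_rows", "body": {"plan": "0.5 0 0 -0.03 0 0 0;0.7 0 0 0 0 0 0;0.9 0 0 0 0 0 0;0.9 0 0 0 0 0 0;0.9 0 0 0 0 0 0"}}

```text
time: 12.47
ee_pos: [0.5306, 0.1388, 0.0548]
tool_rot: [-0.002, 0.066, 0.998, -0.0]
wrist_force: [-0.2, 0.2, -0.1]
width: 0.0771
finger_force: 0.0
```

Request:
{"method": "play_rows", "body": {"plan": "0.9 0 0 -0.3 0 0 0;0.9 0 0 -0.6 0 0 0;0.9 0 0 -1 0 0 0;0.9 0 0 -1 0 0 0;0.9 0 0 -1 0 0 0"}}

```text
time: 12.88
ee_pos: [0.5308, 0.1388, 0.1541]
tool_rot: [-0.002, 0.066, 0.998, -0.0]
wrist_force: [0.2, 0.3, 0.2]
width: 0.077
finger_force: 0.0
```

Request:
{"method": "play_rows", "body": {"plan": "0.9 0 0 -1 0 0 0;0.9 0 0 -1 0 0 0;0.9 0 0 -1 0 0 0;0.9 0 0 -1 0 0 0;0.9 0 0 -1 0 0 0"}}

```text
time: 13.3
ee_pos: [0.5314, 0.1388, 0.2794]
tool_rot: [-0.002, 0.066, 0.998, -0.0]
wrist_force: [0.3, -0.2, -0.4]
width: 0.0766
finger_force: 0.0
```

Request:
{"method": "play_rows", "body": {"plan": "0 0 0 -1 0 0 0;0 0 0 -1 0 0 0;0 0 0 -0.6 0 0 0;0 0 0 0 0 0 0;0 0 0 0 0 0 0"}}

```text
time: 13.72
ee_pos: [0.5322, 0.1388, 0.3435]
tool_rot: [-0.001, 0.066, 0.998, -0.0]
wrist_force: [0.3, -0.4, -0.1]
width: 0.0161
finger_force: 0.0
```

```bash
python3 - <<'E'
from h import *
from workcell import optics
s,p,r=cur(); print(p,r.as_euler('xyz',degrees=True),s["joint_positions"],s["width"])
d=snap("w4"); c=optics.capture("side"); np.savez("pics/side1.npz",**c)
a=cv2.resize(c["color"][100:230,250:400,::-1],None,fx=2.6,fy=2.6,interpolation=2)
b=d["color"][:,:,::-1]; b=cv2.resize(b,(400,250)); o=np.zeros((338,800,3),np.uint8); o[:a.shape[0],:390]=a[:338]; o[:250,400:]=b
cv2.imwrite("pics/m4.png",o)
E
```

```text
[0.53222507 0.13883115 0.34354508] [-1.79976483e+02 -1.34080169e-01  1.72440275e+02] [ 1.73370564e-02 -1.41008764e-03  1.60118314e-01  1.73469989e+00
 -5.78459962e-05  1.49278737e-01] 0.016086115651363107
```

View pics/m4.png

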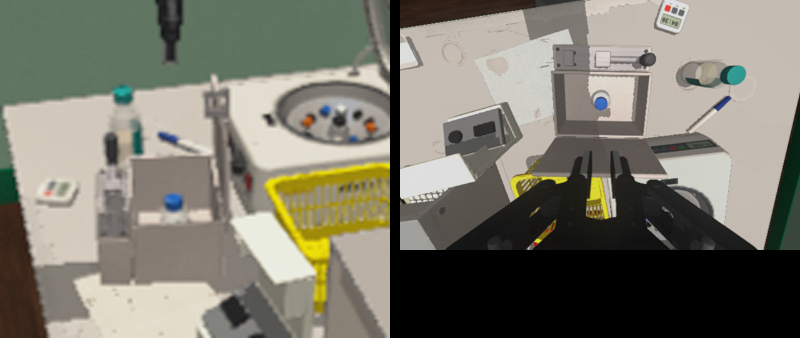

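Side view: the bottle stands upright in the well with the lid roughly vertical. Next, the lid angle.

```bash
python3 - <<'E'
from h import *
oB[:]=[.5175,.1405,0]
t=load("top0");s=load("side0")
T=lambda u,v:(185+(u+.5)/4-.5,145+(v+.5)/4-.5); S=lambda u,v:(255+(u+.5)/3.3-.5,125+(v+.5)/3.3-.5)
inB=lambda p:(R.from_euler('z',-yB,degrees=True).apply(p-oB)*1e3).round(1)
e,g=tri(t,T(381,52),s,S(256,14)); print("eye",inB(e),g)
for n,uv in(("edgeL",T(236,43)),("edgeR",T(460,79))): print(n,inB(onplane(t,uv,.25)))
d=load("w4")
W=lambda u,v:((u-400)*1.6,v*1.6)
for n,uv in(("edgeR",W(537,177)),("edgeL",W(664,174))): print(n,inB(onplane(d,uv,.25)))
for th in(1.57,1.75): print(th,[proj(d,B(90-142*np.cos(th),y,108+142*np.sin(th))).round() for y in(-100,100)],proj(s,B(90-142*np.cos(th),-100,108+142*np.sin(th)))) 
rows(B(150,30,335),down(180+yB))
E
```

```text
eye [ 80.3 -37.5 312.8] 0.009521924544888058
edgeL [ 89.8  95.3 250. ]
edgeR [  83.2 -102.   250. ]
edgeR [ 90.  -93.1 250. ]
edgeL [ 86.1  91.7 250. ]
1.57 [array([212., 283.]), array([431., 282.])] [337.93080175 151.78652913]
1.75 [array([216., 304.]), array([427., 303.])] [344.8210719  151.94991413]
n 6 turn [-0.001 -0.008 -0.007] totalturn [-0.  -0.3 -0.3]
[-0.9   0.2   0.04]
[-0.9   0.2   0.04]
[-0.9   0.2   0.04]
[-0.9   0.2   0.04]
[-0.9   0.2   0.04]
[-0.91  0.2   0.04]
```

Request:
{"method": "play_rows", "body": {"plan": "0 -0.8 0.2 0 0 0 0;0 -0.8 0.2 0 0 0 0;0 -0.8 0.2 0 0 0 0;0 -0.8 0.2 0 0 0 0;0 -0.8 0.2 0 0 0 0"}}

```text
time: 14.23
ee_pos: [0.6347, 0.1506, 0.3405]
tool_rot: [-0.003, 0.066, 0.998, -0.0]
wrist_force: [0.0, -0.7, 1.0]
width: 0.0
finger_force: 0.0
```

Request:
{"method": "play_rows", "body": {"plan": "0 -0.8 0.2 0 0 0 0;0 0 0 0 0 0 0;0 0 0 0 0 0 0"}}

```text
time: 14.48
ee_pos: [0.6548, 0.1527, 0.3393]
tool_rot: [-0.004, 0.066, 0.998, -0.0]
wrist_force: [-0.0, 0.1, 0.6]
width: -0.0
finger_force: 0.0
```

Request:
{"method": "play_rows", "body": {"plan": "0 0 0 0.6 0 0 0;0 0 0 1 0 0 0;0 0 0 1 0 0 0;0 0 0 0.8 0 0 0;0 0 0 0.5 0 0 0"}}

```text
time: 14.9
ee_pos: [0.6523, 0.1528, 0.242]
tool_rot: [-0.004, 0.066, 0.998, -0.0]
wrist_force: [-0.4, 0.8, 0.4]
width: -0.0
finger_force: 0.0
```

```bash
sed -i 's/oB=np.array(\[.5150/oB=np.array([.5175/' h.py; cat >> h.py <<'E'
def inB(p): return (R.from_euler('z',-yB,degrees=True).apply(p-oB)*1e3).round(1)
E
python3 - <<'E'
from h import *
s,p,r=cur(); print(inB(p),r.as_euler('xyz',degrees=True),s["joint_positions"],s["width"])
E
```

```text
[132.2  29.3 242. ] [-179.93274346   -0.40678031  172.45128506] [3.54046841e-02 3.33317518e-01 3.42248199e-01 1.58692301e+00
 2.37238311e-05 1.67150362e-01] -4.519689504838532e-05
```

Request:
{"method": "play_rows", "body": {"plan": "0 0.46 0 0 0 0 0;0 0.46 0 0 0 0 0;0 0.53 0 0.05 0 0 0;0 0.53 0 0.05 0 0 0;0 0.53 0 0.05 0 0 0"}}

```text
time: 15.32
ee_pos: [0.5911, 0.161, 0.2413]
tool_rot: [-0.001, 0.066, 0.998, -0.0]
wrist_force: [3.8, -0.9, -0.9]
width: 0.0003
finger_force: 1.7
```

Request:
{"method": "play_rows", "body": {"plan": "0 0.48 0 0.24 0 0 0;0 0.48 0 0.24 0 0 0;0 0.48 0 0.24 0 0 0;0 0 0 0 0 0 0"}}

```text
time: 15.65
ee_pos: [0.5537, 0.1662, 0.2227]
tool_rot: [-0.003, 0.065, 0.998, -0.0]
wrist_force: [-1.6, -0.8, 0.5]
width: 0.0001
finger_force: 0.0
```

```bash
python3 - <<'E'
from h import *
s,p,r=cur(); print(inB(p),s["wrist_force"],s["joint_positions"])
E
```

```text
[ 32.7  30.1 222.7] [-1.57174056 -0.83568957  0.45700221] [ 6.53877137e-02  3.96254605e-02 -1.94965136e-02  1.51674967e+00
  3.23915613e-04  1.96421552e-01]
```

Lid is moving with it. Continuing the arc down.

Request:
{"method": "play_rows", "body": {"plan": "0 0.37 0 0.4 0 0 0;0 0.37 0 0.4 0 0 0;0 0.37 0 0.4 0 0 0;0 0.26 0 0.53 0 0 0;0 0.26 0 0.53 0 0 0"}}

```text
time: 16.07
ee_pos: [0.5155, 0.1712, 0.1673]
tool_rot: [-0.001, 0.066, 0.998, 0.0]
wrist_force: [2.6, 0.5, 2.1]
width: -0.0001
finger_force: 1.1
```

Request:
{"method": "play_rows", "body": {"plan": "0 0.08 0 0.38 0 0 0;0 0.08 0 0.38 0 0 0;0 0.08 0 0.3 0 0 0;0 0 0 0 0 0 0"}}

```text
time: 16.4
ee_pos: [0.509, 0.1718, 0.1389]
tool_rot: [-0.003, 0.066, 0.998, -0.0]
wrist_force: [-0.7, -0.4, -0.3]
width: -0.0
finger_force: 0.0
```

```bash
python3 - <<'E'
from h import *
s,p,r=cur(); print(inB(p),s["wrist_force"],s["joint_positions"])
E
```

```text
[-12.4  29.9 138.9] [-0.67835372 -0.38948949 -0.28455423] [ 8.17320113e-02 -7.14553138e-02 -2.81675169e-01  1.36649856e+00
  1.06566953e-04  2.13738253e-01]
```

Request:
{"method": "play_rows", "body": {"plan": "0 0 0 0.06 0 0 0;0 0 0 0.06 0 0 0;0 0 0 0.06 0 0 0"}}

```text
time: 16.65
ee_pos: [0.51, 0.1718, 0.1363]
tool_rot: [-0.002, 0.066, 0.998, -0.0]
wrist_force: [-2.3, 0.1, 2.1]
width: -0.0
finger_force: 0.9
```

Request:
{"method": "play_rows", "body": {"plan": "0 0 0 0.04 0 0 0;0 0 0 0 0 0 0"}}

```text
time: 16.82
ee_pos: [0.5098, 0.1719, 0.1349]
tool_rot: [-0.002, 0.066, 0.998, -0.0]
wrist_force: [-0.1, 0.0, -0.2]
width: -0.0
finger_force: 0.0
```

Request:
{"method": "play_rows", "body": {"plan": "0 0 0 0.04 0 0 0;0 0 0 0.04 0 0 0;0 0 0 0 0 0 0"}}

```text
time: 17.07
ee_pos: [0.5099, 0.1719, 0.1346]
tool_rot: [-0.001, 0.066, 0.998, -0.0]
wrist_force: [-6.3, -1.7, 13.1]
width: -0.0002
finger_force: 6.6
```

Request:
{"method": "play_rows", "body": {"plan": "0 0 0 0.04 0 0 0;0 0 0 0.04 0 0 0;0 0 0 0 0 0 0"}}

```text
time: 17.32
ee_pos: [0.51, 0.1719, 0.1344]
tool_rot: [-0.001, 0.066, 0.998, -0.0]
wrist_force: [-12.3, -1.7, 28.3]
width: 0.0002
finger_force: 13.8
```

Request:
{"method": "play_rows", "body": {"plan": "0 0 0 -0.5 0 0 0;0.6 0 0 -1 0 0 0;0.6 0 0 -1 0 0 0;0.6 0 0 -0.9 0 0 0;0.6 0 0 -0.5 0 0 0"}}

```text
time: 17.73
ee_pos: [0.511, 0.172, 0.2314]
tool_rot: [-0.0, 0.066, 0.998, 0.0]
wrist_force: [-0.2, -0.7, -0.0]
width: 0.0483
finger_force: 0.0
```

Request:
{"method": "play_rows", "body": {"plan": "0.6 0 0 0 0 0 0;0.6 0 0 0 0 0 0"}}

```text
time: 17.9
ee_pos: [0.5104, 0.1719, 0.2283]
tool_rot: [-0.002, 0.066, 0.998, -0.0]
wrist_force: [0.1, -0.4, -0.3]
width: 0.051
finger_force: 0.0
```

```bash
python3 - <<'E'
from h import *
d=load("w3"); k=onplane(d,(444,104),.16); d2=load("w2"); k2=onplane(d2,(197,183),.16); print(k,inB(k),k2,inB(k2))
s,p,r=cur(); print(inB(p))
rows(B(-73,80,225),down(180+yB))
d=snap("w5"); cv2.imwrite("pics/w5c.png",d["color"][:,:,::-1])
print(proj(d,B(-73,80,160)))
E
```

```text
[0.45605921 0.22801809 0.16      ] [-72.1  79.  160. ] [0.45434753 0.23176656 0.16      ] [-74.2  82.5 160. ]
[-11.   30.3 228.3]
n 3 turn [-0.002 -0.011 -0.015] totalturn [-0.  -0.2 -0.3]
shift [0.829 0.659 0.046]
[394.64446214 131.63117632]
```

View pics/w5.png

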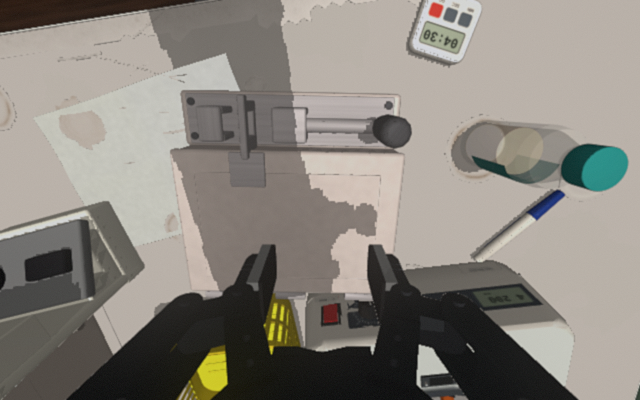

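The lid is shut with the eye at (243,125) lined up with the rod; knob at (396,131) matches prediction (395,132). Tall bottle cap at (598,168).

```bash
python3 - <<'E'
from h import *
d=load("w5"); print(inB(onplane(d,(598,168),.159)))
E
```

```text
[-47. 225. 159.]
```

Request:
{"method": "play_rows", "body": {"plan": "0.6 0.8 0.65 0 0 0 0;0.6 0.83 0.66 0 0 0 0;0.6 0.83 0.66 0 0 0 0;0.6 0 0 0 0 0 0;0.6 0 0 0 0 0 0"}}

```text
time: 18.37
ee_pos: [0.4544, 0.2294, 0.2271]
tool_rot: [-0.003, 0.065, 0.998, -0.0]
wrist_force: [0.3, -0.6, -1.4]
width: 0.0513
finger_force: 0.0
```

Request:
{"method": "play_rows", "body": {"plan": "0.6 0 0 0.6 0 0 0;0.6 0 0 0.9 0 0 0;0.6 0 0 0.9 0 0 0;0.6 0 0 0.6 0 0 0;0.6 0 0 0.2 0 0 0"}}

```text
time: 18.78
ee_pos: [0.454, 0.2277, 0.1448]
tool_rot: [-0.004, 0.066, 0.998, -0.001]
wrist_force: [-1.2, -0.9, -0.7]
width: 0.0513
finger_force: 0.0
```

Request:
{"method": "play_rows", "body": {"plan": "0 0 0 0 0 0 0;0 0 0 0 0 0 0;0 0 0 0 0 0 0;0 0 0 0 0 0 0;0 0 0 0 0 0 0", "squeeze": 30}}

```text
time: 19.2
ee_pos: [0.4557, 0.2287, 0.1494]
tool_rot: [-0.001, 0.066, 0.998, -0.0]
wrist_force: [-1.0, -1.8, 0.3]
width: 0.0213
finger_force: 30.0
```

```bash
python3 - <<'E'
from h import *
s,p,r=cur(); print(inB(p),s["width"],s["finger_force"],s["wrist_force"],s["joint_positions"])
E
```

```text
[-72.5  79.6 149.4] 0.021273579418195444 29.953445345163345 [-1.04331864 -1.77378423  0.32571698] [ 2.07932507e-01 -1.64190244e-01 -3.48445246e-01  1.38952377e+00
  2.37097232e-04  3.39953386e-01]
```

Request:
{"method": "play_rows", "body": {"plan": "0 0 -0.3 0 0 0 0;0 0 -0.38 0 0 0 0;0 0 -0.38 0 0 0 0;0 0 -0.38 0 0 0 0;0 0 -0.38 0 0 0 0"}}

```text
time: 19.62
ee_pos: [0.4488, 0.1828, 0.1493]
tool_rot: [-0.002, 0.066, 0.998, 0.0]
wrist_force: [-5.2, 2.3, 7.2]
width: 0.0209
finger_force: 30.6
```

Request:
{"method": "play_rows", "body": {"plan": "0 0 -0.2 0 0 0 0;0 0 -0.16 0 0 0 0;0 0 0 0 0 0 0;0 0 0 0 0 0 0"}}

```text
time: 19.95
ee_pos: [0.4478, 0.1761, 0.1494]
tool_rot: [-0.002, 0.066, 0.998, 0.003]
wrist_force: [-3.5, 15.2, 3.9]
width: 0.0207
finger_force: 30.9
```

```bash
python3 - <<'E'
from h import *
s,p,r=cur(); print(inB(p),s["width"],s["finger_force"],s["wrist_force"])
E
```

```text
[-73.6  26.5 149.4] 0.020650837065165413 30.874600235838443 [-3.49440612 15.2147784   3.93070841]
```

Request:
{"method": "play_rows", "body": {"plan": "0 0 -0.08 0 0 0 0;0 0 -0.08 0 0 0 0;0 0 0 0 0 0 0;0 0 0 0 0 0 0"}}

```text
time: 20.28
ee_pos: [0.4477, 0.1755, 0.1494]
tool_rot: [-0.001, 0.064, 0.998, 0.007]
wrist_force: [1.2, 36.2, 1.2]
width: 0.021
finger_force: 31.9
```

```bash
python3 - <<'E'
from h import *
s,p,r=cur(); print(inB(p),s["width"],s["finger_force"],s["wrist_force"])
E
```

```text
[-73.7  25.9 149.4] 0.021042629219712165 31.87160053232219 [ 1.17902496 36.20199028  1.15623829]
```

Request:
{"method": "play_rows", "body": {"plan": "0 0 0.16 0 0 0 0;0.5 0 0.04 0 0 0 0;0.5 0 0 0 0 0 0;0.5 0 0 0 0 0 0;0.5 0 0 0 0 0 0"}}

```text
time: 20.7
ee_pos: [0.4482, 0.1751, 0.1486]
tool_rot: [-0.002, 0.066, 0.998, -0.0]
wrist_force: [-0.3, -0.6, -0.0]
width: 0.0426
finger_force: 0.0
```

Request:
{"method": "play_rows", "body": {"plan": "0.5 0 0 -0.6 0 0 0;0.5 0 0 -1 0 0 0;0.5 0 0 -1 0 0 0;0.5 0 0 -1 0 0 0;0 0 0 -1 0 0 0"}}

```text
time: 21.12
ee_pos: [0.4486, 0.1752, 0.2647]
tool_rot: [-0.002, 0.066, 0.998, -0.0]
wrist_force: [-0.9, -0.4, -0.1]
width: 0.0319
finger_force: 0.0
```

Request:
{"method": "play_rows", "body": {"plan": "0 0 0 -1 0 0 0;0 0 0 -1 0 0 0;0 0 0 -0.5 0 0 0;0 0 0 0 0 0 0"}}

```text
time: 21.45
ee_pos: [0.45, 0.1754, 0.3292]
tool_rot: [0.0, 0.066, 0.998, 0.0]
wrist_force: [0.1, 0.4, 1.4]
width: 0.0005
finger_force: 0.0
```

```bash
python3 - <<'E'
from h import *
s,p,r=cur(); print(p,inB(p),r.as_euler('xyz',degrees=True),s["joint_positions"])
d=snap("w6")
print([proj(d,B(-73,y,160)).round(1) for y in(25,80)], [proj(d,q).round() for q in([.562,-.141,.084],[.57,-.217,.084])])
im=d["color"][:,:,::-1]; u,v=proj(d,B(-73,25,160)).astype(int)
im=np.ascontiguousarray(im); cv2.imwrite("pics/w6c.png",im)
rows([.50,-.10,.34],down(180+8))
E
```

```text
[0.44995521 0.17538812 0.32924868] [-71.4  26.  329.2] [1.79995840e+02 1.35884954e-02 1.72405928e+02] [ 9.99716069e-02 -2.16697350e-01 -6.71129800e-02  1.72013319e+00
  1.60001290e-05  2.32513161e-01]
[array([320. , 178.9]), array([371.1, 178.6])] [array([123., 265.]), array([ 77., 275.])]
n 12 turn [-0.    -0.002 -0.217] totalturn [ -0.   -0.1 -15.6]
[-0.29 -0.89 -0.04]
[-0.27 -0.89 -0.04]
[-0.25 -0.9  -0.04]
[-0.23 -0.91 -0.04]
[-0.21 -0.91 -0.04]
[-0.19 -0.91 -0.04]
[-0.16 -0.92 -0.04]
[-0.14 -0.92 -0.04]
[-0.12 -0.93 -0.04]
[-0.1  -0.93 -0.04]
[-0.08 -0.93 -0.04]
[-0.06 -0.93 -0.04]
```

View pics/w6c.png

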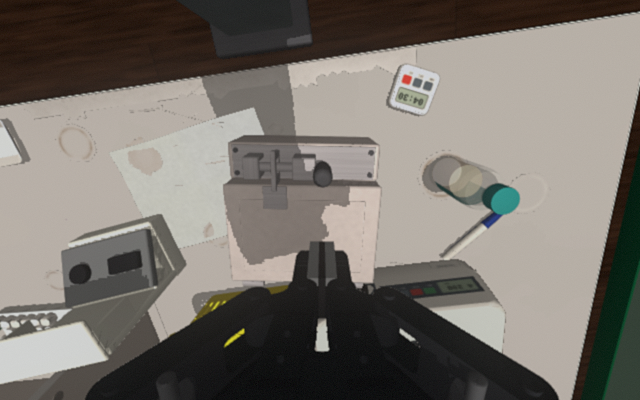

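The bolt is fully home (knob at (322,175), as predicted for y=25), the lid is shut, and the bystanders are untouched. Keys are near (124,262) and (80,272).

```bash
python3 - <<'E'
from h import *
t=rows([.46,-.188,.30],down(188))
rows(t[0],down(188,-28),start=t)
E
```

```text
n 16 turn [-0.    -0.001 -0.162] totalturn [ -0.   -0.1 -15.6]
[-0.15 -0.9   0.07]
[-0.13 -0.9   0.07]
[-0.12 -0.9   0.07]
[-0.1  -0.9   0.07]
[-0.08 -0.9   0.07]
[-0.07 -0.91  0.07]
[-0.05 -0.91  0.07]
[-0.04 -0.91  0.07]
[-0.02 -0.91  0.07]
[-0.01 -0.91  0.07]
[ 0.01 -0.91  0.07]
[ 0.02 -0.91  0.07]
[ 0.04 -0.91  0.07]
[ 0.05 -0.91  0.07]
[ 0.07 -0.91  0.07]
[ 0.09 -0.9   0.07]
n 5 turn [ 0.    -0.933  0.   ] totalturn [  0. -28.   0.]
[0. 0. 0.]
[0. 0. 0.]
[0. 0. 0.]
[0. 0. 0.]
[0. 0. 0.]
```

Request:
{"method": "play_rows", "body": {"plan": "0 -0.15 -0.6 0.07 0 0 -0.16;0 -0.13 -0.9 0.07 0 0 -0.16;0 -0.12 -0.9 0.07 0 0 -0.16;0 -0.1 -0.9 0.07 0 0 -0.16;0 -0.08 -0.9 0.07 0 0 -0.16"}}

```text
time: 21.92
ee_pos: [0.4527, 0.0687, 0.3156]
tool_rot: [-0.003, 0.024, 1.0, -0.0]
wrist_force: [0.8, -0.4, 0.5]
width: 0.0
finger_force: 0.0
```

Request:
{"method": "play_rows", "body": {"plan": "0 -0.07 -0.91 0.07 0 0 -0.16;0 -0.05 -0.91 0.07 0 0 -0.16;0 -0.04 -0.91 0.07 0 0 -0.16;0 -0.02 -0.91 0.07 0 0 -0.16;0 -0.01 -0.91 0.07 0 0 -0.16"}}

```text
time: 22.33
ee_pos: [0.4556, -0.0452, 0.3069]
tool_rot: [-0.003, -0.018, 1.0, 0.0]
wrist_force: [0.9, 0.5, 1.0]
width: 0.0001
finger_force: 0.0
```

Request:
{"method": "play_rows", "body": {"plan": "0 0.01 -0.91 0.07 0 0 -0.16;0 0.02 -0.91 0.07 0 0 -0.16;0 0.04 -0.91 0.07 0 0 -0.16;0 0.05 -0.91 0.07 0 0 -0.16;0 0.07 -0.91 0.07 0 0 -0.16"}}

```text
time: 22.75
ee_pos: [0.4587, -0.159, 0.2981]
tool_rot: [-0.003, -0.06, 0.998, 0.001]
wrist_force: [0.4, 1.2, 0.1]
width: 0.0
finger_force: 0.0
```

Request:
{"method": "play_rows", "body": {"plan": "0 0.09 -0.9 0.07 0 0 -0.16;0 0 -0.3 0 0 0 0;0 0 0 0 0 0 0"}}

```text
time: 23.0
ee_pos: [0.4602, -0.1891, 0.2964]
tool_rot: [-0.003, -0.067, 0.998, 0.001]
wrist_force: [0.5, 0.0, -0.0]
width: -0.0002
finger_force: 0.0
```

Request:
{"method": "play_rows", "body": {"plan": "0 0 0 0 0 -0.93 0;0 0 0 0 0 -0.93 0;0 0 0 0 0 -0.93 0;0 0 0 0 0 -0.93 0;0 0 0 0 0 -0.93 0"}}

```text
time: 23.42
ee_pos: [0.4612, -0.1866, 0.2981]
tool_rot: [0.241, -0.067, 0.968, 0.017]
wrist_force: [0.3, 0.4, 0.6]
width: 0.0002
finger_force: 0.0
```

Request:
{"method": "play_rows", "body": {"plan": "0 0 0 0 0 0 0;0 0 0 0 0 0 0"}}

```text
time: 23.58
ee_pos: [0.4601, -0.1874, 0.2976]
tool_rot: [0.238, -0.065, 0.969, 0.016]
wrist_force: [0.9, -0.3, 0.6]
width: -0.0
finger_force: 0.0
```

```bash
python3 - <<'E'
from h import *
s,p,r=cur(); print(p,r.as_matrix().round(3),s["joint_positions"])
d=snap("w7"); g=d["color"].max(axis=2)
e=[proj(d,q) for q in([.562,-.141,.084],[.57,-.217,.084])]; print(e)
k,l,st,ce=cv2.connectedComponentsWithStats((g<50).astype(np.uint8))
for i in range(1,k):
    if st[i,4]>150: print(ce[i],st[i],onplane(d,ce[i],.084))
E
```

```text
[ 0.46005101 -0.18736399  0.2975656 ] [[-0.879 -0.134  0.458]
 [-0.119  0.991  0.063]
 [-0.463  0.001 -0.887]] [-0.89710241 -0.66657953 -0.52515592  1.45094547  0.40848286 -0.97703755]
[array([346.37982435, 163.04532932]), array([287.58838631, 161.82145974])]
[543.12014134 233.12720848] [526 224  34  21 283] [0.66930594 0.22103947 0.084     ]
[591.40375587 239.10798122] [561 230  63  17 213] [0.67439529 0.3171578  0.084     ]
[322.05744363 351.16531278] [   86   242   473   158 36192] [ 1.40130623 -0.05937606  0.084     ]
```

View pics/w7.png

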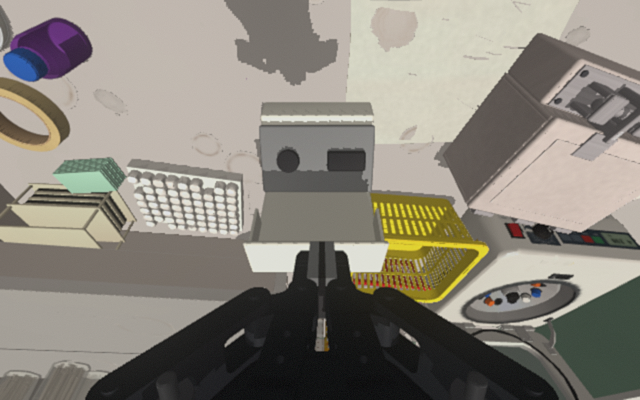

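The keypad is square in view: bar key at (346,160), round key at (288,160), hood white band at (315,255).

```bash
python3 - <<'E'
from h import *
d=load("w7"); s,p,r=cur(); g=d["color"].max(axis=2)[143:178,265:372]; P=[]
k,l,st,ce=cv2.connectedComponentsWithStats((g<75).astype(np.uint8))
for i in range(1,k):
    if st[i,4]>150: q=ce[i]+[265,143]; P.append(onplane(d,q,.084)); print(q,st[i],P[-1])
a=sorted(P,key=lambda q:-q[1]); v=a[0]-a[1]; print("len",np.linalg.norm(v),"yaw",np.degrees(np.arctan2(-v[0],v[1])))
yK=8.0; n=R.from_euler('z',yK,degrees=True).apply([-.469,0,.883])
for key in a:
    print("tcp pre",key+n*(.019+.03),"contact",key+n*.019)
Rt=down(180+yK,-28); t=rows(a[0]+n*.139,Rt); rows(a[0]+n*.039,Rt,start=t)
E
```

```text
[287.69212411 160.38424821] [ 12   6  22  24 419] [ 0.56759095 -0.21697764  0.084     ]
[345.63882064 160.44226044] [ 62   7  38  22 814] [ 0.55786016 -0.14280029  0.084     ]
len 0.074812889437496 yaw 7.4735475682895975
tcp pre [ 0.53510281 -0.14599863  0.127267  ] contact [ 0.54903588 -0.14404046  0.100777  ]
tcp pre [ 0.5448336  -0.22017598  0.127267  ] contact [ 0.55876667 -0.21821781  0.100777  ]
n 5 turn [-0.003 -0.015 -0.007] totalturn [-0.1 -0.5 -0.2]
[0.07 0.25 0.79]
[0.08 0.25 0.79]
[0.08 0.25 0.79]
[0.08 0.25 0.79]
[0.08 0.25 0.79]
n 5 turn [0. 0. 0.] totalturn [0. 0. 0.]
shift [0.  0.  0.8]
```

Request:
{"method": "play_rows", "body": {"plan": "0 0.06 0.25 0.79 0 -0.01 0;0 0.06 0.25 0.79 0 -0.02 0;0 0.06 0.25 0.79 0 -0.02 0;0 0.06 0.25 0.79 0 -0.02 0;0 0.06 0.25 0.79 0 0 0"}}

```text
time: 24.05
ee_pos: [0.4967, -0.1506, 0.207]
tool_rot: [0.241, -0.066, 0.968, 0.017]
wrist_force: [-0.1, 0.5, -1.1]
width: -0.0001
finger_force: 0.0
```

Request:
{"method": "play_rows", "body": {"plan": "0 0 0 0.8 0 0 0;0 0 0 0.8 0 0 0;0 0 0 0.8 0 0 0;0 0 0 0.5 0 0 0;0 0 0 0.3 0 0 0"}}

```text
time: 24.47
ee_pos: [0.5336, -0.145, 0.1351]
tool_rot: [0.24, -0.067, 0.968, 0.018]
wrist_force: [-0.8, 0.2, 0.0]
width: 0.0
finger_force: 0.0
```

Request:
{"method": "play_rows", "body": {"plan": "0 0 0 0 0 0 0;0 0 0 0 0 0 0"}}

```text
time: 24.63
ee_pos: [0.5334, -0.1459, 0.137]
tool_rot: [0.241, -0.066, 0.968, 0.017]
wrist_force: [-0.5, -1.0, 0.3]
width: 0.0
finger_force: 0.0
```

```bash
python3 - <<'E'
from h import *
s,p,r=cur(); key=np.array([.5597,-.1423,.084]); n=R.from_euler('z',8,degrees=True).apply([-.469,0,.883])
tip=p+r.apply([0,0,.019]); print(r.as_matrix()[:,2],n,"height of tip over key",(tip-key)@n,"tool-frame offset to key",r.inv().apply(key-tip),s["wrist_force"],s["joint_positions"])
E
```

```text
[ 0.46508347  0.06495009 -0.88288099] [-0.46443572 -0.06527218  0.883     ] height of tip over key 0.04029753763121557 tool-frame offset to key [ 1.42455086e-03 -4.39348806e-05  4.03037880e-02] [-0.49716515 -1.00194036  0.26765436] [-0.69280531 -0.57088701 -0.76414496  1.03344631  0.35439639 -0.76753445]
```

Request:
{"method": "play_rows", "body": {"plan": "0 0.03 0 0.5 0 0 0;0 0.03 0 0.5 0 0 0;0 0 0 0.3 0 0 0;0 0 0 0 0 0 0;0 0 0 0 0 0 0"}}

```text
time: 25.05
ee_pos: [0.5469, -0.1445, 0.1079]
tool_rot: [0.242, -0.066, 0.968, 0.017]
wrist_force: [0.1, -0.3, -0.1]
width: -0.0001
finger_force: 0.0
```

Request:
{"method": "play_rows", "body": {"plan": "0 0 0 0.1 0 0 0;0 0 0 0.1 0 0 0;0 0 0 0 0 0 0"}}

```text
time: 25.3
ee_pos: [0.5493, -0.1443, 0.1032]
tool_rot: [0.242, -0.066, 0.968, 0.017]
wrist_force: [-0.2, 0.2, -0.1]
width: 0.0
finger_force: 0.0
```

Request:
{"method": "play_rows", "body": {"plan": "0 0 0 0.08 0 0 0;0 0 0 0 0 0 0"}}

```text
time: 25.47
ee_pos: [0.5503, -0.1442, 0.1013]
tool_rot: [0.242, -0.066, 0.968, 0.017]
wrist_force: [-0.4, 0.0, 1.3]
width: -0.0004
finger_force: 0.5
```

Request:
{"method": "play_rows", "body": {"plan": "0 0 0 0.08 0 0 0;0 0 0 0 0 0 0"}}

```text
time: 25.63
ee_pos: [0.5513, -0.144, 0.0995]
tool_rot: [0.242, -0.066, 0.968, 0.017]
wrist_force: [0.2, -0.1, 1.6]
width: 0.0003
finger_force: 1.1
```

Request:
{"method": "play_rows", "body": {"plan": "0 0 0 0.08 0 0 0;0 0 0 0.08 0 0 0;0 0 0 0 0 0 0"}}

```text
time: 25.88
ee_pos: [0.5531, -0.1438, 0.0963]
tool_rot: [0.242, -0.066, 0.968, 0.017]
wrist_force: [-7.1, -0.0, 7.9]
width: -0.0001
finger_force: 5.1
```

Request:
{"method": "play_rows", "body": {"plan": "0 0 0 0.06 0 0 0;0 0 0 0.04 0 0 0;0 0 0 0 0 0 0"}}

```text
time: 26.13
ee_pos: [0.5537, -0.1439, 0.0956]
tool_rot: [0.242, -0.066, 0.968, 0.016]
wrist_force: [-30.8, 2.1, 30.4]
width: -0.0
finger_force: 20.3
```

Request:
{"method": "play_rows", "body": {"plan": "0 0 0 -0.3 0 0 0;0 0 0 -0.7 0 0 0;0 0 0 -0.7 0 0 0;0 0 0 0 0 0 0;0 0 0 0 0 0 0"}}

```text
time: 26.55
ee_pos: [0.5347, -0.1467, 0.1317]
tool_rot: [0.243, -0.066, 0.968, 0.016]
wrist_force: [-0.3, -0.9, -0.6]
width: -0.0004
finger_force: 0.0
```

Request:
{"method": "play_rows", "body": {"plan": "0 0 -0.6 0 0 0 0;0 0 -0.8 0 0 0 0;0 0 -0.8 0 0 0 0;0 0 -0.6 0 0 0 0;0 0 -0.22 0 0 0 0"}}

```text
time: 26.97
ee_pos: [0.5445, -0.2224, 0.1295]
tool_rot: [0.241, -0.065, 0.968, 0.017]
wrist_force: [-0.3, 0.3, 0.5]
width: -0.0001
finger_force: 0.0
```

Request:
{"method": "play_rows", "body": {"plan": "0 0 0 0 0 0 0;0 0 0 0 0 0 0"}}

```text
time: 27.13
ee_pos: [0.5443, -0.2203, 0.13]
tool_rot: [0.241, -0.066, 0.968, 0.017]
wrist_force: [0.4, 0.6, 0.4]
width: 0.0002
finger_force: 0.0
```

```bash
python3 - <<'E'
from h import *
s,p,r=cur(); n=R.from_euler('z',8,degrees=True).apply([-.469,0,.883])
tip=p+r.apply([0,0,.019]); c=np.array([.5503,-.1442,.1013])+r.apply([0,0,.019])+R.from_euler('z',8,degrees=True).apply([0,-.0755,0])
print(p,"to contact",r.inv().apply(c-tip)/.025,"key est",r.inv().apply(np.array([.5694,-.2172,.084])-tip)/.025,s["joint_positions"])
E
```

```text
[ 0.54427019 -0.22026407  0.13002138] to contact [-0.04509876 -0.04071739  1.32531191] key est [-0.02904052 -0.01886557  1.34070996] [-0.80131875 -0.38757642 -0.64247655  1.01231526  0.38955438 -0.87648245]
```

Request:
{"method": "play_rows", "body": {"plan": "0 -0.03 -0.03 0.4 0 0 0;0 0 0 0.5 0 0 0;0 0 0 0.3 0 0 0;0 0 0 0.1 0 0 0;0 0 0 0 0 0 0"}}

```text
time: 27.55
ee_pos: [0.5602, -0.2184, 0.1017]
tool_rot: [0.241, -0.066, 0.968, 0.018]
wrist_force: [-1.0, -0.4, 0.8]
width: -0.0001
finger_force: 0.3
```

Request:
{"method": "play_rows", "body": {"plan": "0 0 0 0.08 0 0 0;0 0 0 0.08 0 0 0;0 0 0 0 0 0 0"}}

```text
time: 27.8
ee_pos: [0.5626, -0.2194, 0.0997]
tool_rot: [0.242, -0.066, 0.968, 0.017]
wrist_force: [-0.5, 0.9, 1.4]
width: -0.0006
finger_force: 1.2
```

Request:
{"method": "play_rows", "body": {"plan": "0 0 0 0.06 0 0 0;0 0 0 0.06 0 0 0;0 0 0 0 0 0 0"}}

```text
time: 28.05
ee_pos: [0.564, -0.2193, 0.097]
tool_rot: [0.242, -0.066, 0.968, 0.017]
wrist_force: [-1.5, 0.5, 4.9]
width: -0.0004
finger_force: 2.2
```

Request:
{"method": "play_rows", "body": {"plan": "0 0 0 0.06 0 0 0;0 0 0 0.06 0 0 0;0 0 0 0 0 0 0"}}

```text
time: 28.3
ee_pos: [0.5648, -0.2194, 0.0962]
tool_rot: [0.242, -0.066, 0.968, 0.016]
wrist_force: [-28.0, 7.0, 28.1]
width: -0.0
finger_force: 18.5
```

Request:
{"method": "play_rows", "body": {"plan": "0 0 0 0.04 0 0 0;0 0 0 0 0 0 0"}}

```text
time: 28.47
ee_pos: [0.565, -0.2194, 0.0958]
tool_rot: [0.242, -0.065, 0.968, 0.016]
wrist_force: [-35.9, 8.7, 36.7]
width: -0.0002
finger_force: 24.3
```

Fully in at the hard stop. Withdrawing along the normal and checking the scene.

Request:
{"method": "play_rows", "body": {"plan": "0 0 0 -0.3 0 0 0;0 0 0 -0.8 0 0 0;0 0 0 -1 0 0 0;0 0 0 -1 0 0 0;0 0 0 -1 0 0 0"}}

```text
time: 28.88
ee_pos: [0.517, -0.2254, 0.1842]
tool_rot: [0.242, -0.066, 0.968, 0.017]
wrist_force: [1.1, -0.4, 0.1]
width: 0.0003
finger_force: 0.0
```

Request:
{"method": "play_rows", "body": {"plan": "0 0 0 -1 0 0 0;0 0 0 -0.8 0 0 0;0 0 0 -0.5 0 0 0;0 0 0 0 0 0 0;0 0 0 0 0 0 0"}}

```text
time: 29.3
ee_pos: [0.4911, -0.2298, 0.2345]
tool_rot: [0.242, -0.066, 0.968, 0.016]
wrist_force: [-0.2, -0.4, -0.1]
width: 0.0001
finger_force: 0.0
```

```bash
python3 - <<'E'
from h import *
from workcell import optics,order
s,p,r=cur(); print(p,s["wrist_force"],s["qvel"].round(3))
c=optics.capture("side"); t=load("side0"); d=load("side1"); g=lambda a,b:np.abs(a["color"].astype(int)-b["color"]).max(axis=2)>60
m=g(c,d).astype(np.uint8); k,l,st,ce=cv2.connectedComponentsWithStats(m)
print([st[i].tolist() for i in range(1,k) if st[i,4]>25])
print(order.sign_off())
E
```

```text
[ 0.49108956 -0.22975391  0.23446422] [-0.15734674 -0.37004286 -0.12555854] [ 0.012  0.018 -0.026 -0.007  0.001  0.003]
[[201, 0, 131, 71, 3757], [150, 17, 16, 13, 88], [127, 25, 8, 18, 34], [129, 42, 39, 22, 570], [119, 46, 13, 34, 75], [173, 51, 34, 15, 240], [179, 66, 159, 140, 9035], [304, 72, 21, 51, 534], [134, 81, 56, 57, 2350], [328, 134, 10, 12, 66], [126, 162, 18, 18, 205], [288, 183, 12, 9, 32], [331, 184, 19, 29, 162], [155, 196, 26, 5, 74], [265, 201, 23, 23, 348], [217, 231, 8, 11, 58], [271, 236, 68, 50, 1430], [180, 245, 32, 17, 184]]
the job is handed in; nothing more can be done
None
```

I stood the short bottle upright in the box, shut the lid, slid the bolt home, and pressed the bar key, then the round key, each to its stop before releasing it. The job is handed in at about 29 s; the one open point is that joint 6 briefly reached its range stop (3.1407 rad, listed limit 3.14) while I was carrying the bottle.

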